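# Eject a battery pack from the charging dock and catch it

## Robot

A 6-joint arm with a two-finger parallel gripper is mounted at the origin on the work surface. World frame = base frame: x ahead of the robot, y to its left, z up, the work surface at z = 0. Lengths are in m, angles in rad, forces in N, time in s.
With the tool pointing down it reaches from about 0.35 to 1 m from the base axis. Payload 7.1 kg.
Tool frame: the origin (TCP) lies between the finger pads; the fingertips stand arm.tips_ahead ahead of it and the grasp point (between the pads) lies 8 mm behind it (arm.tips_ahead is the distance from the TCP to the fingertips, in m); z points along the fingers, y is the line along which they close (so a half turn about z gives the same grasp; the last joint's range is limited). The gripper opens to 85 mm and grips with 20 to 120 N. Pads are 22 mm wide; open, the fingers measure 114 mm over their backs; the gripper's body (76 mm by 85 mm) begins 54 mm behind the grasp point. The pads swing forward as they close: fully open they stand 13 mm farther back than shut.
Start: joints at [-1.347, 0.423, 1.63, -0, 1.089, -0.019], TCP at [0.15, -0.607, 0.242] pointing down, gripper open.
Joint ranges: [-3, 3], [-0.9, 2.11], [0.09, 2.58], [-1.31, 4.45], [0.11, 2.69], [-2.54, 2.54]. Speed limits (rad/s): [2.39, 2.39, 3.01, 3.14, 3.14, 3.14].

## Interface

Orientations are given as a unit quaternion [w, x, y, z].
In Python, from cell import arm gives the robot as it stands.
- The arm moves only by the tool servo_tool, never from a script. Its argument "deltas" is a list that holds one entry, the list of rows, each a list of 7 numbers: the shift along the tool's x, y, z scaled (see below), then the turn, a rotation vector about the tool's x, y, z scaled (see below), then the opening, from -1 (shut) to 1 (fully open), so that 0 is half open. In form: [[[tx, ty, tz, wx, wy, wz, fingers], ...]]. A call has 1 to 8 rows; each row shifts and turns the commanded pose from where the row before left it, along the tool's axes as they then stand; what a row does not reach is not made up. The controller multiplies each number of a shift by 0.03 m and each number of a turn by 0.12 rad. A row lasts 1/10 s, in which the tool goes at most 50 mm and 8.59 degrees, less where a joint would pass 70% of its speed; a pose out of reach is approached as far as the arm can. A call with a number of a shift or a turn outside -1 to 1 is refused whole. A call with a gripper value outside its range is refused whole. The fingers move at their own pace and stop on an object; "squeeze" is the grip in N (left out, the last holds). Time passes only in rows, so rows that do not move let the fingers close. It gives the time, the measured TCP pose, the force, the opening and the grip force at its end, in the units of the state.
- arm.sense(): the state, without advancing time (a new reading comes with each control period).
- arm.snapshot(name): name is "scene" or "top" or "wrist"; returns a dict with "img" (480x640x3 uint8, blue, green, red), "fx", "fy", "cx", "cy" (pixels), "D" ([k1, k2, p1, p2, k3] as OpenCV has them; the pictures are not rectified), "rvec" (rotation vector, rad) and "tvec" (3), from world to camera coordinates, as OpenCV has them. Camera axes: x right, y down, z forward; pixel columns grow to the right and rows downward; lengths in m; the calibration is good to about 2 mm. A picture is of the moment at which its call begins. There is no depth.
- arm.close_job(): hands the job in; it is judged then, once.
Trained networks look in a picture, given as the dict that the camera call returned (one of the last four; its "shot" number tells which), for a name from the list of things; names that differ only in an ending like _2 or _b are one class to them, and where a whole thing is asked for, a point or a joint stands for the part that bears it (a point fixed in the world has none). Each returns a list of dicts, best first, with "p" (0 to 1); they miss things now and then, are a little off and sometimes report something else, mostly with a low value. They report only what shows in the picture. A call takes as long as a camera call. They do not tell look-alikes from the thing itself.
- arm.search_frame(picture, query): "rect" ([centre column, centre row, width, height] in pixels, round what is visible of it).
- arm.silhouettes(picture, query): "pixels" (480x640 bool, what is visible of it) and "rect" ([centre column, centre row, width, height] in pixels, round what is visible of it).
- arm.mark_of(picture, query): "point" ([column, row] in pixels: a listed point, or the origin of a listed thing).
The state is a dict: "clock": time; "joints": joint angles; "qvel": joint speeds; "tau": joint torques, N m; "eef_pos": TCP position; "ee_rot": TCP orientation; "ft_force": force on the tool from outside, world axes, zero at the start; "torque": the same for the moment, N m; "opening": finger opening in m; "grip_force": force on a finger pad.
Only numpy, scipy, OpenCV 4.12 (cv2) and the standard library are available. Lean on these libraries where they do the work, as an engineer would, in place of code of your own. Each camera call takes 0.05 s, during which the arm holds its last target. There are 200 camera calls.

## Task

Eject the orange-labelled battery pack from the two-bay charging dock: press down the yellow key of its bay with one fingertip and, with the key still down, catch the pack on the other finger as the spring drives it out, so that it stops about two centimetres out of its bay and does not shoot off the dock. Finish while still holding it there with that finger, ready to be taken. Do not lift the pack, and leave the other pack, the other key and everything else on the bench alone.

Things in the scene. Friction and masses are not known exactly. Their poses are not given: they have to be found in the camera images.
- dock: Dark two-bay battery charging dock fixed to the bench, 197 mm deep (x), 232 mm wide (y), rear housing 50 mm high. Origin: centre of its underside (x from -102 to +95), z up. Its front looks along its own -x, roughly to the robot; packs come out along -x. Two open-topped bays side by side, centre lines at y = +42 mm (left) and -42 mm (right). Outer arms, 24 mm high, carry the keys forward to x = -102 mm (|y| 68 to 116 mm).
- key_left_top (a point): Centre of the top of the left (+y) bay's yellow eject key: cap 30 (x) by 28 mm (y), at x = -83, y = +95, z = 33 mm in the dock's frame when up: 53 mm beside its bay's centre line, 32 mm in front of the seated pack's front face. It goes straight down 7.5 mm against 4 to 6 N and springs back. It carries the catch: two teeth 5.5 mm high on the sill before the pack; 5 to 6 mm down frees the pack.
- key_right_top (a point): The same for the right (-y) bay: at x = -83 mm, y = -95 mm, z = 33 mm in the dock's frame when up.
- sill_left (a point): Middle of the front edge of the left bay's floor (sill), at x = -70, y = +42, z = 16 mm in the dock's frame. The bay is 52 to 55 mm wide inside, its side walls 36 mm high and nowhere forward of the sill edge. In front of it, between the two key arms (|y| under 68 mm), there is nothing above the bench: room for a finger.
- sill_right (a point): The same for the right (-y) bay: x = -70, y = -42, z = 16 mm in the dock's frame.
- key_left (a joint): How far the left key is pressed down, m: 0 up, 0.0075 fully down.
- key_right (a joint): How far the right key is pressed down, m: 0 up, 0.0075 fully down.
- orange_pack: The pack to eject: teal, orange label on top and front, 80 (x) by 50 (y) by 26 mm high, 0.15 kg, in either bay, its top 42 mm above the bench. Origin: centre of its underside; x runs from its front face to its rear, z up; the same yaw as the dock. A spring behind it pushes it along the dock's -x with 5.5 N (4 N when 58 mm out); freed, it comes out in about 0.1 s, and shoots off the dock if nothing stops it.
- orange_front (a point): Centre of the orange pack's front face (50 by 26 mm), 13 mm above its underside and 29 mm above the bench; seated it lies at x = -51 mm in the dock's frame.
- white_pack: The same pack with a white label, in the other bay, to be left there. Origin: centre of its underside; x runs from its front face to its rear, z up; the same yaw as the dock. 
- spare_pack: Loose spare pack of the same kind with a green label, lying on the bench right of the dock. Origin: centre of its underside.
- earplug_box: Small clear box of orange ear plugs, 62 by 42 by 24 mm, on the bench left of the dock. Origin: centre of its underside.
- patch_roll: Roll of paper patches, 56 mm across, 20 mm high, lying on the dock's rear housing. Origin: centre of its underside.
- pin_case: Open teal case of brass pins, base 105 by 140 by 32 mm, foam-lined lid standing about 130 mm high, far right on the bench. Origin: centre of its underside.
- timer: Black hand timer, 110 by 68 by 22 mm, lying left on the bench. Origin: centre of its underside.
- screwdriver: Red screwdriver lying on the bench between robot and dock, to the right. Origin: centre of its underside.
There are look-alikes about, which are no part of the job. What is shaped like the orange_pack but purple or red is not meant.

How it is judged:
By the outcome, as a careful person would: the job done as asked, in the order asked, and still so for the second after the job is handed in, while the arm keeps its last pose, push and grip.
It also fails if it takes over 27 s, if anything falls off the work surface, if the arm or the gripper's body presses on something with over 40 N, if the wrist force passes 120 N, or if a joint passes its speed limit or range.

## Working session

There is one attempt and no reset: what is moved stays moved. The work goes in short steps, Python scripts to look and compute and a tool call to move; the robot and the scene stay as the last step left them, time stands still between calls to the robot, and variables do not carry over. Pictures are saved under pics/ and viewed, at most 10 in all, crops included, and the job is handed in when it is done.

Besides the shell and the picture viewer there is one more tool, called as a command line: name --argument value ..., lists and objects as JSON in quotes. servo_tool: Moves the arm, as the interface text tells. Its arguments: {"type":"object","properties":{"deltas":{"type":"array","items":{"type":"array","items":{"type":"array","items":{"type":"number"}}}},"squeeze":{"type":"number"}},"required":["deltas"]}

```bash
ls; mkdir -p pics
cat > h.py <<'E'
import numpy as np, cv2
from cell import arm
def ray(p,uv):
    K=np.array([[p['fx'],0,p['cx']],[0,p['fy'],p['cy']],[0,0,1.]])
    n=cv2.undistortPoints(np.array([[uv]],float),K,np.array(p['D'],float))[0,0]
    R=cv2.Rodrigues(np.array(p['rvec'],float))[0]; t=np.array(p['tvec'],float).ravel()
    return -R.T@t, R.T@np.array([n[0],n[1],1])
def atz(p,uv,z):
    c,d=ray(p,uv); return c+d*(z-c[2])/d[2]
def proj(p,X):
    K=np.array([[p['fx'],0,p['cx']],[0,p['fy'],p['cy']],[0,0,1.]])
    return cv2.projectPoints(np.array(X,float).reshape(-1,3),np.array(p['rvec'],float),np.array(p['tvec'],float),K,np.array(p['D'],float))[0][:,0]
E
python3 - <<'E'
from h import *
s=arm.sense(); print({k:np.round(v,3) for k,v in s.items()}, arm.tips_ahead)
Z=dict(key_left_top=.033,key_right_top=.033,sill_left=.016,sill_right=.016,orange_front=.029,orange_pack=.016,white_pack=.016,dock=0)
for n in ['scene','top']:
    p=arm.snapshot(n); cv2.imwrite(f'pics/{n}0.png',p['img'])
    for q,z in Z.items():
        for r in arm.mark_of(p,q)[:3]:
            print(n,q,round(r['p'],2),np.round(r['point']),np.round(atz(p,r['point'],z),4))
E
```

```text
pics
{'clock': np.float64(0.0), 'joints': array([-1.347,  0.424,  1.631, -0.   ,  1.089, -0.019]), 'qvel': array([ 0.001, -0.   , -0.   , -0.   ,  0.001,  0.002]), 'tau': array([-0.0000e+00, -5.5739e+01, -2.8174e+01,  0.0000e+00,  7.0000e-03,
       -0.0000e+00]), 'eef_pos': array([ 0.15 , -0.606,  0.242]), 'ee_rot': array([-0.001,  0.993,  0.121, -0.   ]), 'ft_force': array([-0.362,  0.209,  0.359]), 'torque': array([ 0.012, -0.023, -0.011]), 'grip_force': np.float64(0.0), 'opening': np.float64(0.086)} 0.011
scene key_left_top 0.67 [358. 292.] [0.4863 0.0904 0.033 ]
scene key_right_top 0.7 [286. 252.] [ 0.5511 -0.0856  0.033 ]
scene sill_left 0.77 [331. 290.] [0.519  0.0445 0.016 ]
scene sill_left 0.25 [296. 307.] [0.6016 0.0515 0.016 ]
scene sill_right 0.78 [301. 270.] [ 0.5407 -0.0373  0.016 ]
scene orange_front 0.81 [409. 349.] [0.4861 0.2536 0.029 ]
scene orange_front 0.81 [200. 233.] [ 0.6807 -0.2444  0.029 ]
scene orange_front 0.71 [532. 318.] [0.2381 0.3169 0.029 ]
scene orange_pack 0.79 [350. 415.] [0.6458 0.3065 0.016 ]
scene orange_pack 0.76 [510. 320.] [0.2677 0.2926 0.01
[... 217 characters left out ...]
02 0.013  0.033 ]
top key_right_top 0.46 [344. 210.] [ 0.5463 -0.0927  0.033 ]
top key_right_top 0.36 [295. 219.] [0.526  0.0428 0.033 ]
top sill_left 0.84 [293. 219.] [0.5259 0.0497 0.016 ]
top sill_right 0.63 [324. 212.] [ 0.5457 -0.0365  0.016 ]
top orange_front 0.97 [400. 163.] [ 0.6733 -0.2479  0.029 ]
top orange_front 0.91 [295. 212.] [0.5456 0.0408 0.029 ]
top orange_front 0.88 [219. 240.] [0.4735 0.2518 0.029 ]
top orange_pack 0.97 [413. 158.] [ 0.6899 -0.2886  0.016 ]
top orange_pack 0.89 [204. 182.] [0.6367 0.2967 0.016 ]
top orange_pack 0.62 [213. 319.] [0.2548 0.2749 0.016 ]
top white_pack 0.57 [314. 192.] [ 0.5991 -0.0097  0.016 ]
top dock 0.63 [301. 194.] [0.5957 0.0259 0.    ]
```

View pics/scene0.png

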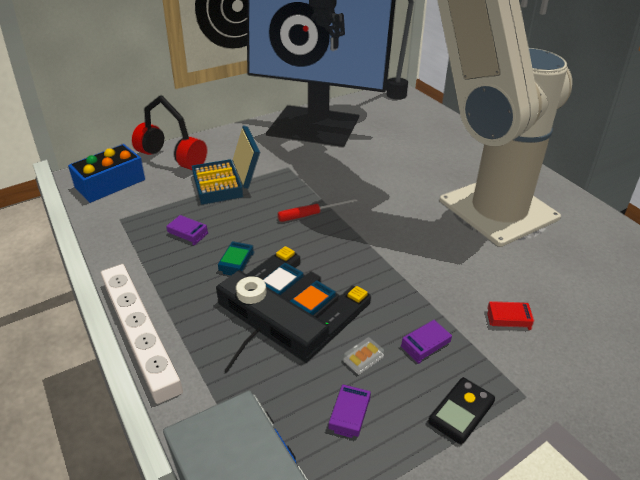

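```bash
python3 -c "
import cv2
a=cv2.imread('pics/top0.png')[110:270,180:400];cv2.imwrite('pics/topc.png',cv2.resize(a,None,fx=3.6,fy=3.6,interpolation=2))"
```

```text
(no output)
```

View pics/topc.png

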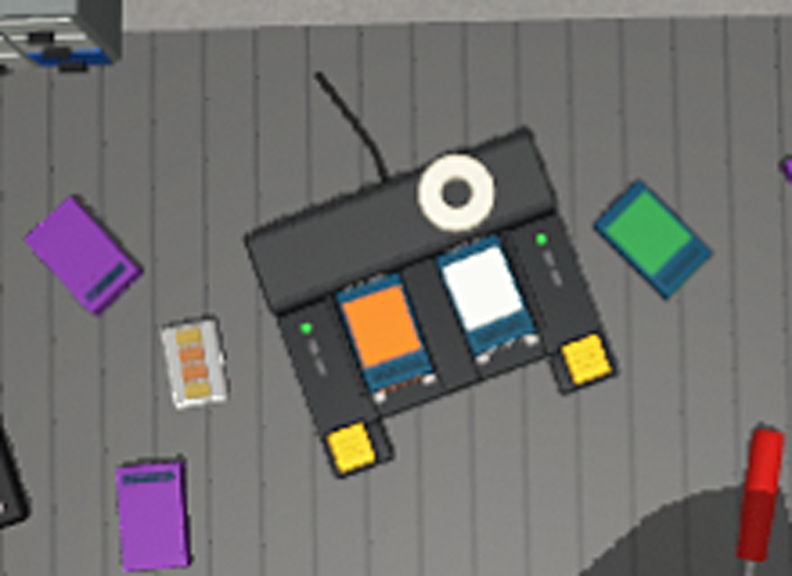

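The top crop shows the orange-label pack in the left bay. Its front is at about (295,212) in the top view, and its yellow key is at (277,236). The white pack is in the right bay.

Look-alikes in the scene picture:
- purple packs at (427,340), (350,410) and (187,229)
- red pack at (510,315)
- green spare at (236,257)

None of these is in the dock, so I choose the teal pack with the orange label at scene (313,298). The dock's yaw is about 20°. Now I move above it.

servo_tool --deltas '[[[0.82,-0.95,0,0,0,0,-0.08],[0.82,-0.95,0,0,0,0,-0.08],[0.82,-0.95,0,0,0,0,-0.08],[0.82,-0.95,0,0,0,0,-0.08],[0.82,-0.95,0,0,0,0,-0.08],[0.82,-0.95,0,0,0,0,-0.08],[0.82,-0.95,0,0,0,0,-0.08],[0.82,-0.95,0,0,0,0,-0.08]]]'

```text
clock: 1.7
eef_pos: [0.287, -0.3367, 0.2425]
ee_rot: [0.0, 0.993, 0.121, 0.0]
ft_force: [0.3, -0.1, -0.2]
opening: 0.0394
grip_force: 0.0
```

servo_tool --deltas '[[[0.82,-0.95,0,0,0,0,-0.08],[0.82,-0.95,0,0,0,0,-0.08],[0.82,-0.95,0,0,0,0,-0.08],[0.82,-0.95,0,0,0,0,-0.08],[0.82,-0.95,0,0,0,0,-0.08],[0.82,-0.95,0,0,0,0,-0.08],[0.82,-0.95,0,0,0,0,-0.08],[0.82,-0.95,0,0,0,0,-0.08]]]'

```text
clock: 2.5
eef_pos: [0.4233, -0.0679, 0.2426]
ee_rot: [0.0, 0.993, 0.121, 0.0]
ft_force: [0.1, -0.2, 0.9]
opening: 0.0395
grip_force: 0.0
```

servo_tool --deltas '[[[0.82,-0.95,0.5,0,0,0,-0.08],[0.82,-0.95,0.5,0,0,0,-0.08],[0.82,-0.95,0.5,0,0,0,-0.08],[0.82,-0.95,0.5,0,0,0,-0.08],[0,0,0,0,0,-0.86,-0.08],[0,0,0,0,0,0,-0.08]]]'

```text
clock: 3.1
eef_pos: [0.4908, 0.0658, 0.1818]
ee_rot: [0.0, 0.985, 0.174, -0.001]
ft_force: [-0.5, -0.9, -0.4]
opening: 0.0392
grip_force: 0.0
```

```bash
cat > fit.py <<'E'
from h import *
from scipy.optimize import least_squares
M={'key_left_top':(-.083,.095,.033),'key_right_top':(-.083,-.095,.033),'sill_left':(-.07,.042,.016),'sill_right':(-.07,-.042,.016),'orange_front':(-.051,.042,.029)}
def W(d,m):
    c,s=np.cos(d[2]),np.sin(d[2]); m=np.atleast_2d(m)
    return np.c_[d[0]+c*m[:,0]-s*m[:,1], d[1]+s*m[:,0]+c*m[:,1], m[:,2]]
E
python3 - <<'E'
from fit import *
obs=[];d0=np.array([.595,.03,.345])
print(arm.tips_ahead)
for n in ['wrist','top']:
    p=arm.snapshot(n)
    if n=='wrist': w=p
    for q in M:
        for r in arm.mark_of(p,q)[:3]:
            e=r['point']-proj(p,W(d0,M[q]))[0]; x=atz(p,r['point'],M[q][2])
            ok=np.linalg.norm(x-W(d0,M[q])[0])<.02
            print(n,q,round(r['p'],2),np.round(r['point']),np.round(x,4),ok)
            if ok: obs.append((n,q,x)); break
f=lambda d:np.concatenate([(W(d,M[q])[0]-x)[:2]*(2 if n=='wrist' else 1) for n,q,x in obs])
r=least_squares(f,d0,loss='soft_l1',f_scale=.002); d=r.x
print('dock',d, np.round(r.fun.reshape(-1,2)*1e3,1).tolist())
print('target',W(d,(-.083,.0685,.033)),'key',W(d,M['key_left_top']))
im=w['img'].copy()
def poly(pts,c):
    cv2.polylines(im,[np.int32(proj(w,W(d,pts)).round()).reshape(-1,1,2)],True,c,1)
for s in (1,-1):
    poly([(-.098,s*.081,.033),(-.068,s*.081,.033),(-.068,s*.109,.033),(-.098,s*.109,.033)],(0,0,255))
    poly([(-.051,s*.017,.042),(.029,s*.017,.042),(.029,s*.067,.042),(-.051,s*.067,.042)],(0,255,0))
    poly([(-.07,s*.0155,.016),(-.07,s*.0685,.016)],(255,0,255))
cv2.imwrite('pics/w1.png',im); np.save('d.npy',d)
E
```

```text
0.011
wrist key_left_top 0.96 [291. 221.] [0.4871 0.0917 0.033 ] True
wrist key_right_top 0.97 [514. 224.] [ 0.5489 -0.0857  0.033 ] True
wrist sill_left 0.8 [353. 202.] [0.5161 0.0466 0.016 ] True
wrist sill_right 0.56 [452. 205.] [ 0.5438 -0.0361  0.016 ] True
wrist orange_front 0.93 [356. 185.] [0.5325 0.0519 0.029 ] True
top key_right_top 0.59 [294. 221.] [0.52   0.0462 0.033 ] False
top key_right_top 0.58 [342. 212.] [ 0.5423 -0.086   0.033 ] True
top sill_left 0.89 [295. 221.] [0.52   0.0434 0.016 ] True
top sill_right 0.75 [323. 217.] [ 0.5316 -0.0354  0.016 ] True
top orange_front 0.95 [202. 332.] [0.2198 0.305  0.029 ] False
top orange_front 0.82 [400. 166.] [ 0.6672 -0.248   0.029 ] False
top orange_front 0.72 [222. 240.] [0.4738 0.2438 0.029 ] False
dock [0.59596752 0.02881988 0.33008471] [[-0.9, 0.2], [-1.3, -4.6], [0.1, -1.6], [-1.0, 5.1], [3.2, 0.3], [5.9, -1.9], [-3.9, 2.5], [11.7, 1.8]]
target [[0.49524585 0.06671968 0.033     ]] key [[0.48665658 0.09178907 0.033     ]]
```

View pics/w1.png

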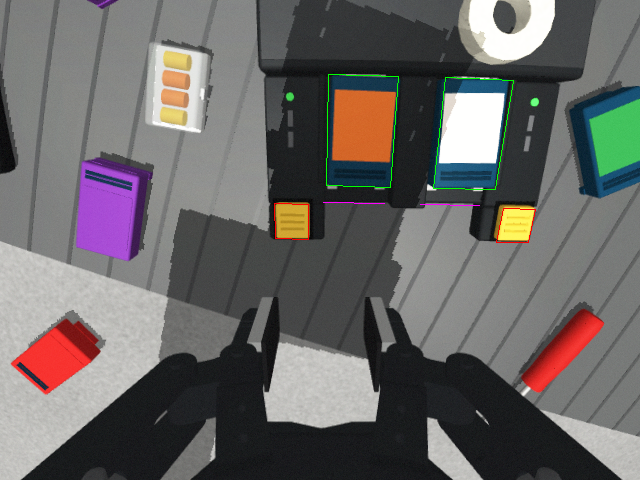

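The overlay fits: left key at (291,221), orange pack front at (356,187), right key at (515,224). I correct the position and descend to just above the key.

servo_tool --deltas '[[[0.15,0.02,0.85,0,0,0.13,-0.08],[0,0,0.85,0,0,0,-0.08],[0,0,0.85,0,0,0,-0.08],[0,0,0.85,0,0,0,-0.08],[0,0,0.75,0,0,0,-0.08],[0,0,0,0,0,0,-0.08]]]'

```text
clock: 4.3
eef_pos: [0.4933, 0.0656, 0.0555]
ee_rot: [-0.0, 0.986, 0.164, -0.003]
ft_force: [-0.1, 0.3, 0.5]
opening: 0.0394
grip_force: 0.0
```

Run:
```python
from fit import *
d=np.load('d.npy'); p=arm.snapshot('wrist'); s=arm.sense(); print(np.round(s['eef_pos'],4),s['ee_rot'],s['ft_force'])
im=p['img'].copy()
x=s['eef_pos']; c,sn=np.cos(-d[2]),np.sin(-d[2]); v=x[:2]-d[:2]; print('tcp in dock',c*v[0]-sn*v[1],sn*v[0]+c*v[1])
for q in ['key_left_top','orange_front','sill_left']:
    for r in arm.mark_of(p,q)[:1]: print(q,r['p'],r['point'],atz(p,r['point'],M[q][2]),W(d,M[q]))
cv2.imwrite('pics/w2.png',im)
```

```text
[0.4943 0.0658 0.0569] [-9.13448081e-05  9.86397674e-01  1.64369146e-01 -1.55080044e-03] [-0.78302849 -0.19678737  1.11048358]
tcp in dock -0.08422767250729225 0.06789831934932769
key_left_top 0.67 [268.3, 296.3] [0.48650591 0.09174518 0.033     ] [[0.48665658 0.09178907 0.033     ]]
orange_front 0.71 [377.0, 232.6] [0.53350906 0.05231463 0.029     ] [[0.53410759 0.05202222 0.029     ]]
sill_left 0.74 [371.4, 259.4] [0.51554053 0.04616894 0.016     ] [[0.51613331 0.04586388 0.016     ]]
```

View pics/w2.png

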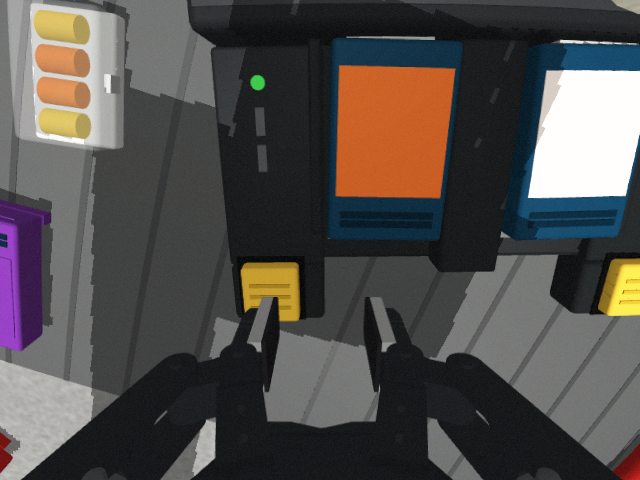

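The fingers are in line: the key finger is over the key at (270,290) and the other is in front of the pack at (385,235). I'm now feeling for the key.

servo_tool --deltas '[[[0.05,0,0.13,0,0,0,-0.08],[0,0,0.13,0,0,0,-0.08],[0,0,0.13,0,0,0,-0.08],[0,0,0,0,0,0,-0.08],[0,0,0,0,0,0,-0.08]]]'

```text
clock: 5.0
eef_pos: [0.4965, 0.0664, 0.046]
ee_rot: [-0.0, 0.986, 0.164, -0.0]
ft_force: [-0.6, 0.6, -1.0]
opening: 0.0394
grip_force: 0.0
```

servo_tool --deltas '[[[0,0,0.1,0,0,0,-0.08],[0,0,0,0,0,0,-0.08],[0,0,0,0,0,0,-0.08]]]'

```text
clock: 5.3
eef_pos: [0.4966, 0.0663, 0.043]
ee_rot: [-0.0, 0.986, 0.164, -0.0]
ft_force: [-0.8, 0.2, -1.3]
opening: 0.0397
grip_force: 0.0
```

servo_tool --deltas '[[[0,0,0.08,0,0,0,-0.08],[0,0,0,0,0,0,-0.08],[0,0,0,0,0,0,-0.08]]]'

```text
clock: 5.6
eef_pos: [0.4968, 0.0664, 0.0408]
ee_rot: [0.0, 0.986, 0.164, 0.0]
ft_force: [-0.6, 0.2, 0.7]
opening: 0.0393
grip_force: 0.7
```

servo_tool --deltas '[[[0,0,0.07,0,0,0,-0.08],[0,0,0,0,0,0,-0.08],[0,0,0,0,0,0,-0.08]]]'

```text
clock: 5.9
eef_pos: [0.4967, 0.0664, 0.0385]
ee_rot: [0.0, 0.986, 0.164, 0.0]
ft_force: [0.9, -0.3, -0.6]
opening: 0.0394
grip_force: 0.3
```

servo_tool --deltas '[[[0,0,0.07,0,0,0,-0.08],[0,0,0,0,0,0,-0.08],[0,0,0,0,0,0,-0.08]]]'

```text
clock: 6.2
eef_pos: [0.4959, 0.0662, 0.0363]
ee_rot: [-0.0, 0.986, 0.164, -0.001]
ft_force: [-2.2, -0.5, 2.4]
opening: 0.0392
grip_force: 3.3
```

Run:
```python
from fit import *
p=arm.snapshot('wrist'); s=arm.sense(); print(np.round(s['eef_pos'],4),s['ft_force'],s['torque'],s['grip_force'])
cv2.imwrite('pics/w3.png',p['img'][150:420,150:510].repeat(2,0).repeat(2,1))
```

```text
[0.4959 0.0662 0.0363] [-1.75209788 -1.76736731  1.34076049] [-0.07831634  0.45249435 -0.09330258] 3.384993192521506
```

View pics/w3.png

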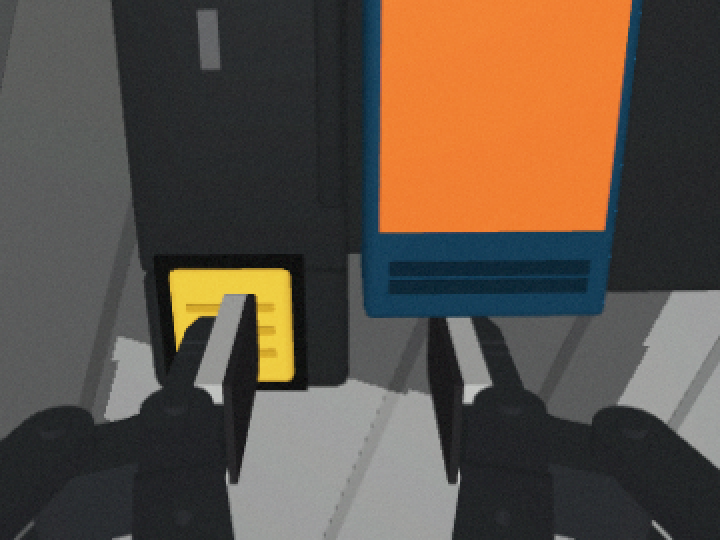

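The pack has come out and rests against the right finger: its front edge is at crop row 316, and the key finger sits on the pressed key at (235,330). I press slightly further for margin, then measure how far out the pack is.

servo_tool --deltas '[[[0,0,0.04,0,0,0,-0.08],[0,0,0,0,0,0,-0.08],[0,0,0,0,0,0,-0.08],[0,0,0,0,0,0,-0.08]]]'

```text
clock: 6.65
eef_pos: [0.4959, 0.0662, 0.0352]
ee_rot: [-0.0, 0.986, 0.164, -0.001]
ft_force: [-4.9, -1.7, 5.5]
opening: 0.0393
grip_force: 4.5
```

Run:
```python
from fit import *
d=np.load('d.npy'); p=arm.snapshot('wrist'); s=arm.sense(); print(s['clock'],np.round(s['eef_pos'],4),s['ft_force'],s['grip_force'],s['opening'])
def inv(x):
    v=x[:2]-d[:2]; c,sn=np.cos(d[2]),np.sin(d[2]); return np.round([c*v[0]+sn*v[1],-sn*v[0]+c*v[1]],4)
print('old est', inv(atz(p,(335,308),.042)),inv(atz(p,(450,307),.042)))
for q in ['orange_front','key_left_top']:
    for r in arm.mark_of(p,q)[:2]: print(q,r['p'],r['point'],inv(atz(p,r['point'],.029)))
hsv=cv2.cvtColor(p['img'],cv2.COLOR_BGR2HSV); m=cv2.inRange(hsv,(5,150,150),(18,255,255))[:280,300:480]
ys,xs=np.nonzero(m); print('label',xs.min()+300,xs.max()+300,ys.min(),ys.max())
cv2.imwrite('pics/w4.png',p['img'][150:420,150:510].repeat(2,0).repeat(2,1))
```

```text
6.7 [0.4959 0.0662 0.0352] [-4.8468245  -2.52122883  4.46821938] 4.523127169486543 0.03925421932591319
old est [-0.0702  0.063 ] [-0.0699  0.0162]
orange_front 0.68 [385.4, 298.9] [-0.0731  0.0402]
key_left_top 0.76 [263.8, 311.8] [-0.0796  0.0944]
label 340 468 48 267
```

View pics/w4.png

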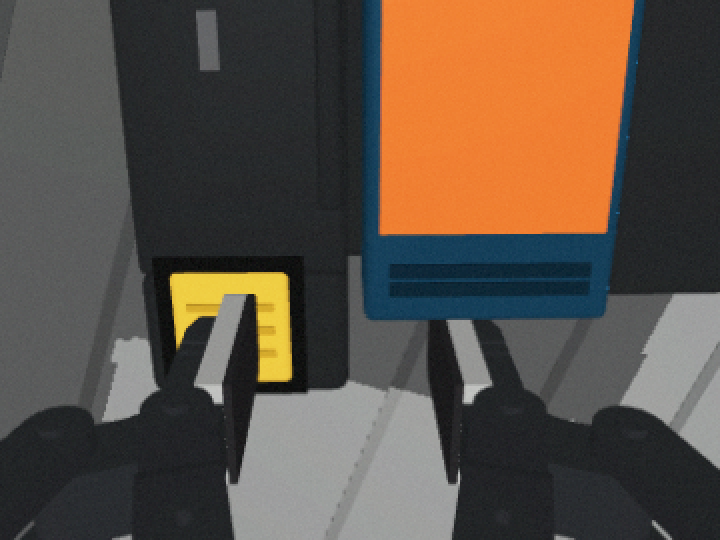

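The pack is about 2 cm out with its front at dock x ≈ -70 mm. The key is held down with about 5 N, and the pack pushes about 5 N on the finger. I'm handing the job in.

```bash
python3 -c "
from cell import arm; print(arm.close_job())"
```

```text
the job is handed in; nothing more can be done
None
```

The orange-labelled pack is ejected about 2 cm and held on one finger with its key still pressed by the other; the job was handed in at about 6.7 s, and no verdict came back.

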